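# Slide the mint tin along the rail into the corner of the sales tray

## Task

On the wooden sales tray, push the small rectangular tin flat against the long metal rail, well clear of the pocket, and let it rest there a moment; then slide it along the rail, keeping it against the rail, until it is fully home in the corner pocket, flush with both the rail and the end stop. Only push it with the fingers: do not pick it up or tip it, leave the other things on the tray where they stand, and let go and move clear at the end.

Things in the scene. Friction and masses are not known exactly. Their poses are not given: they have to be found in the camera images.
- tin: the rectangular tin to be moved: plain steel, flat, 40 (its x) x 60 (its y) x 16 mm high, 35 to 70 g, loose on the tray. Origin: centre of its underside. It starts with its long side within about 0.5 rad of the rail's direction, its nearest corner 60 mm or more from the rail.
- tray: fixed bare wooden slab on the counter, 6 mm thick, no rim, turned up to 0.25 rad. Origin on the counter; x away from the robot, y along the rail to the robot's left. It spans x -95 to 155, y -180 to 210 mm. A long aluminium rail stands on it, with the corner pocket at the rail's +y end; rail, end stop and lip all rise 12 mm above the slab (tops 18 mm above the counter).
- rail (a point): top edge of the rail's face that looks to the robot, at tray x = 75, y = 0 mm. The rail is 8 mm thick and runs straight along tray y from -180 to 152 mm. Axes as the tray's.
- stop (a point): top edge of the end stop's face, at tray x = 52, y = 140 mm. The stop is 12 mm thick, crosses from the lip to the rail and closes the pocket at its +y end. Axes as the tray's.
- lip (a point): start of the pocket lip's straight inner face, top edge, at tray x = 29, y = 100 mm: a wall 8 mm thick, parallel to the rail and 46 mm from it, from here to the stop, its mouth flared outwards (to -x) from y = 89 mm. The pocket opens to -y only and is shorter than the tin: 20 mm of a tin that is home stick out of it. Axes as the tray's.
- home (a point): the point on the tray's top where the tin's origin lies when the tin is home in the pocket, long side along the rail; fixed to the tray at tray x = 55, y = 110, z = 6 mm, axes as the tray's. A tin flat against the rail has x = 0 in this frame, and one against the end stop has y = 0.
- round_tin: bystander: a round steel tin, 40 mm across, 16 mm high, loose on the tray; it and the rectangular tin may have swapped places along the tray. Origin: centre of its underside.
- stamp: bystander: a small wooden stamp with a turned handle, 28 mm across, 46 mm high, standing on the tray beyond the end stop. Origin: centre of its underside.
- cards: bystander: a flat cardboard box of playing cards, 58 x 88 x 18 mm, lying on the tray behind the rail. Origin: centre of its underside.
Things that resemble listed ones, but are neither listed nor needed, are in the scene too. Leave any purple look-alike of the tin alone.

How it is judged:
By the outcome, as a careful person would: the job done as asked, in the order asked, and still so for the second after the job is handed in, with the robot touching nothing.
It also fails if it takes over 43 s, if anything falls off the work surface, if the arm or the gripper's body presses on something with over 40 N, if the wrist force passes 120 N, or if a joint passes its speed limit or range.

## Robot

A 7-joint arm with a two-finger parallel gripper is mounted at the origin on the work surface. World frame = base frame: x ahead of the robot, y to its left, z up, the work surface at z = 0. Lengths are in mm, angles in rad, forces in N, time in s.
With the tool pointing down it reaches from about 425 to 1025 mm from the base axis. Payload 9.4 kg.
Tool frame: the origin (TCP) lies between the finger pads; the fingertips stand arm.tcp_to_tips ahead of it and the grasp point (between the pads) is the TCP (arm.tcp_to_tips is the distance from the TCP to the fingertips, in mm); z points along the fingers, y is the direction in which the jaws open and shut (so a half turn about z gives the same grasp; the last joint's range is limited). The gripper opens to 93 mm and grips with 3 to 60 N. Pads are 15 mm wide; open, the fingers measure 128 mm over their backs; the gripper's body (75 mm by 188 mm) begins 65 mm behind the grasp point.
Start: joints at [-1.231, 0.599, -0.003, 1.599, 0.002, 0.943, -0.08], TCP at [293.51, 662.93, 237.618] pointing down, gripper open.
Joint ranges: [-2.57, 2.57], [-0.35, 1.97], [-1.29, 1.29], [0.11, 2.56], [-1.05, 4.19], [0.11, 1.86], [-2.63, 2.63]. Speed limits (rad/s): [2.22, 2.22, 3.01, 3.01, 3.14, 3.14, 3.14].

## Interface

Orientations are given as a unit quaternion [w, x, y, z].
In Python, from bench import monitor, vision, ticket, arm gives the robot as it stands.
- The arm moves only by the shell command python3 -m creep 'ROWS' [FORCE]. ROWS is JSON, a list of rows, each an object of numbers: "ax", "ay", "az": the turn, a rotation vector about the tool's x, y, z each as a share of pi/2 rad, from -1 to 1; "tx", "ty", "tz": the shift along the tool's x, y, z each as a share of 0.4 m, from -1 to 1; "claw": the closure, from 0 (fully open) to 1 (shut). A call has 1 to 12 rows; each row is the pose to reach, as a shift and turn from the pose commanded when the call began, along the tool's axes at that moment; what a row does not reach only later rows make up. A row lasts 1/12 s, in which the tool goes at most 41.7 mm and 7.16 degrees, less where a joint would pass 70% of its speed; a pose out of reach is approached as far as the arm can. A call with a number of a shift or a turn outside -1 to 1 is refused whole. A call with a gripper value outside its range is refused whole. The fingers move at their own pace and stop on an object; FORCE is the grip in N (left out, the last holds). Time passes only in rows, so rows that repeat a pose let the fingers close. It gives the time, the measured TCP pose, the force and the opening at its end, in the units of the state.
- monitor.state(): the state, without advancing time (a new reading comes with each control period).
- vision.get_image(name): name is "side" or "top"; returns the picture (400x640x3 uint8, red, green, blue); there is no depth.
- vision.camera_model(name): a dict with "fov_y" (degrees; the focal length in pixels is half the picture's height over the tangent of half this angle, whatever the lens; pixels are square), "cx", "cy" (the principal point, pixels), "k1" (the pictures are not rectified: a ray, as slopes to the right and down, at radius r is drawn at 1 + k1 r^2 times it, then the intrinsics apply), "eye" and "attitude" of the camera in the world. Camera axes: x right, y down, z forward; pixel columns grow to the right and rows downward; lengths in mm; the calibration is good to about 2 mm. A picture is of the moment at which its call begins. camera_model takes no time and is no camera call.
- ticket.close_job(): hands the job in, once; it reports no verdict.
The state is a dict: "time": time; "joints": joint angles; "joint_vel": joint speeds; "joint_efforts": joint torques, N m; "position": TCP position; "ee_rot": TCP orientation; "contact_force": force on the tool from outside, world axes, zero at the start; "torque": the same for the moment, N m; "gripper_width": finger opening in mm.
Only numpy, scipy, OpenCV 4.12 (cv2) and the standard library are available. Lean on these libraries where they do the work, as an engineer would, in place of code of your own. Each camera call takes 0.05 s, during which the arm holds its last target. There are 200 camera calls.

## Working session

There is one attempt and no reset: what is moved stays moved. The work goes in short steps, Python scripts to look and compute and a shell command to move; the robot and the scene stay as the last step left them, time stands still between calls to the robot, and variables do not carry over. Pictures are saved under pics/ and viewed, about 8 in all and at most 12, crops included, and the job is handed in when it is done.

```bash
mkdir -p pics; ls; python3 - <<'E'
from bench import monitor, vision, ticket, arm
import cv2
print(arm.tcp_to_tips, monitor.state())
for n in("side","top"):
    print(n,vision.camera_model(n)); cv2.imwrite(f"pics/{n}0.png",vision.get_image(n)[:,:,::-1])
E
```

```text
pics
19.0 {'time': 0.0, 'joints': array([-1.23072735,  0.60013151, -0.00253697,  1.6001477 ,  0.00181157,
        0.94292778, -0.07983517]), 'joint_vel': array([ 6.50692191e-04,  1.79511204e-03, -1.18053726e-03, -2.85112525e-04,
        6.02346337e-05, -7.88569690e-04, -2.00476274e-03]), 'joint_efforts': array([ 7.42149928e-05, -7.65042043e+01,  1.49721667e+00, -2.52356493e+01,
       -5.24664496e-02,  1.67642708e-02,  1.16958599e-04]), 'position': array([293.3131938 , 662.49124734, 236.74907842]), 'ee_rot': array([-8.76546072e-05,  2.06867319e-01,  9.78368674e-01, -8.01424073e-04]), 'contact_force': array([0.97170172, 0.00440616, 0.43535719]), 'torque': array([-0.03104671,  0.05736938, -0.02224986]), 'gripper_width': 92.84133939255511}
side {'fov_y': 54.09822847686164, 'cx': 316.5326210379486, 'cy': 199.82069904989692, 'k1': -0.05109458543889862, 'eye': array([374.86978488, 651.9602436 , 447.87017274]), 'attitude': array([ 0.05708321, -0.10931229,  0.87412472, -0.46978539])}
top {'fov_y': 46.36642088818012, 'cx': 319.6871647365408, 'cy': 205.64170784010622, 'k1': -0.015935968561713896, 'eye': array([385.4710926 ,  95.06422447, 746.6350821 ]), 'attitude': array([ 0.05008646, -0.69519906,  0.713751  , -0.06891384])}
```

View pics/top0.png

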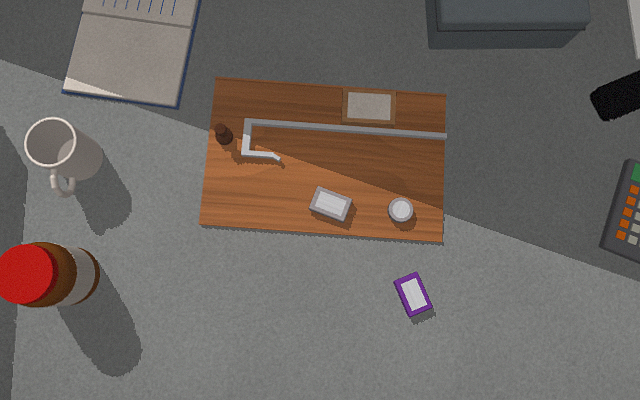

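View pics/side0.png

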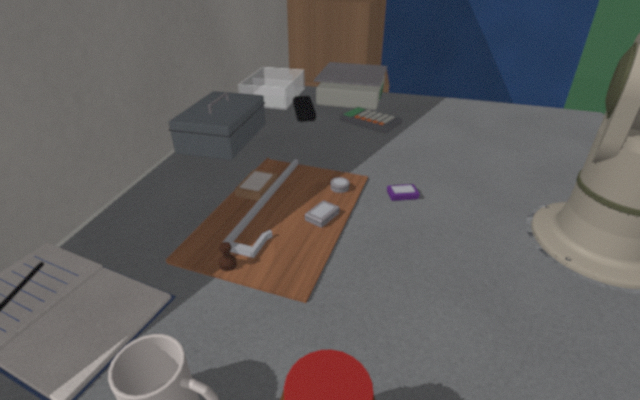

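The top view shows the tray (corners near (215,78), (446,95), (443,242), (200,226)), the tin at (330,204), the round tin at (401,209), and the pocket at (260,140). The side view agrees, with the tin at (322,213). The purple look-alike is off the tray.

```bash
cat > h.py <<'E'
import numpy as np, cv2
from scipy.spatial.transform import Rotation as R
from bench import monitor, vision
def cast(name,px,z):
    m=vision.camera_model(name); f=200/np.tan(np.radians(m["fov_y"])/2)
    K=np.array([[f,0,m["cx"]],[0,f,m["cy"]],[0,0,1]])
    u=cv2.undistortPoints(np.float64(px).reshape(-1,1,2),K,np.array([m["k1"],0,0,0]))[:,0]
    q=m["attitude"]; d=R.from_quat(np.r_[q[1:],q[0]]).apply(np.c_[u,np.ones(len(u))])
    e=m["eye"]; return (e+d*((z-e[2])/d[:,2])[:,None])[:,:2]
def wood(hsv):  # wood mask
    return cv2.inRange(hsv,(4,90,30),(22,255,255))
def quad(pts):
    r=cv2.minAreaRect(pts.astype(np.float32)); return r
def tray_from(name,img):
    hsv=cv2.cvtColor(img,cv2.COLOR_RGB2HSV); w=wood(hsv)
    w=cv2.morphologyEx(w,cv2.MORPH_CLOSE,np.ones((9,9)))
    c=max([c for c in cv2.findContours(w,cv2.RETR_EXTERNAL,cv2.CHAIN_APPROX_NONE)[0]
      if 200<cv2.minAreaRect(c)[0][1] or name=="top" or cv2.minAreaRect(c)[0][1]>150],key=cv2.contourArea)
    return c[:,0], hsv
def blobs(name,img):
    """grey things on the wood: list of contours"""
    c,hsv=tray_from(name,img)
    m=np.zeros(hsv.shape[:2],np.uint8); cv2.fillPoly(m,[cv2.convexHull(c)],255)
    m=cv2.erode(m,np.ones((3,3)))
    g=cv2.inRange(hsv,(0,0,60),(180,75,255))&m
    return c,[k[:,0] for k in cv2.findContours(g,cv2.RETR_EXTERNAL,cv2.CHAIN_APPROX_NONE)[0] if cv2.contourArea(k)>60]
E
python3 - <<'E'
from h import *
for n in("top","side"):
    img=cv2.imread(f"pics/{n}0.png")[:,:,::-1].copy()
    c,bs=blobs(n,img)
    P=cast(n,c,6); r=quad(P); print(n,"tray",r,"\n",cv2.boxPoints(r).round(1).tolist())
    for b in bs:
        q=quad(cast(n,b,22)); print(b.mean(0).round(),[np.round(v,2).tolist() for v in q])
E
```

```text
top tray ((592.4796142578125, 61.01683044433594), (391.0440368652344, 252.76783752441406), 84.34676361083984) 
 [[447.3999938964844, -121.0999984741211], [699.0, -146.0], [737.5, 243.10000610351562], [486.0, 268.0]]
[400. 210.] [[498.57, -52.72], [39.55, 40.35], 23.68]
[330. 204.] [[511.04, 57.72], [59.96, 41.34], 67.18]
[324. 133.] [[606.6, 33.26], [326.49, 68.77], 84.37]
[368. 106.] [[672.83, -11.06], [70.6, 44.74], 85.25]
side tray ((592.720947265625, 65.84420776367188), (392.10162353515625, 252.75949096679688), 84.40534210205078) 
 [[447.79998779296875, -117.0], [699.4000244140625, -141.60000610351562], [737.5999755859375, 248.60000610351562], [486.1000061035156, 273.29998779296875]]
[322. 213.] [[510.25, 68.15], [76.55, 52.29], 67.58]
[339. 184.] [[498.7, -41.22], [40.21, 61.18], 12.52]
[257. 181.] [[671.19, -12.92], [79.28, 43.8], 84.27]
[257. 218.] [[606.99, 57.67], [316.56, 75.57], 84.9]
```

```bash
P='{"tx":-0.75,"ty":-0.9,"az":-0.2,"claw":0.73}'; python3 -m creep '[{"tx":-0.75,"ty":-0.9,"az":-0.2,"claw":0.73},{"tx":-0.75,"ty":-0.9,"az":-0.2,"claw":0.73},{"tx":-0.75,"ty":-0.9,"az":-0.2,"claw":0.73},{"tx":-0.75,"ty":-0.9,"az":-0.2,"claw":0.73},{"tx":-0.75,"ty":-0.9,"az":-0.2,"claw":0.73},{"tx":-0.75,"ty":-0.9,"az":-0.2,"claw":0.73},{"tx":-0.75,"ty":-0.9,"az":-0.2,"claw":0.73},{"tx":-0.75,"ty":-0.9,"az":-0.2,"claw":0.73},{"tx":-0.75,"ty":-0.9,"az":-0.2,"claw":0.73},{"tx":-0.75,"ty":-0.9,"az":-0.2,"claw":0.73},{"tx":-0.75,"ty":-0.9,"az":-0.2,"claw":0.73},{"tx":-0.75,"ty":-0.9,"az":-0.2,"claw":0.73}]' 20
cat >> h.py <<'E'
YAW=np.radians(84.38-90); O=np.array([561.2,50.5])
RT=np.array([[np.cos(YAW),np.sin(YAW)],[-np.sin(YAW),np.cos(YAW)]])
def tray(p): return (np.asarray(p)[...,:2]-O)@RT.T
def st():
    s=monitor.state(); q=s["ee_rot"]; M=R.from_quat(np.r_[q[1:],q[0]]).as_matrix()
    print("t %.2f"%s["time"],"tray xy",tray(s["position"]).round(1),"z %.1f"%s["position"][2],"world",s["position"].round(1),
     "jaw yaw off %.2f deg"%np.degrees(np.arctan2(M[1,1],M[0,1])-YAW-np.pi/2),"tilt",M[2].round(3),"F tray",(RT@s["contact_force"][:2]).round(1),round(s["contact_force"][2],1),"w %.1f"%s["gripper_width"])
    return s,M
def go(x,y,z):
    s,M=st(); w=np.r_[RT.T@np.array([x,y])+O,z]; print("shift/400:",((w-s["position"])@M/400).round(4))
E
python3 -c "
from h import *
go(-105,3.7,236.7)"
```

```text
t 0.10 tray xy [-326.5  582.9] z 236.8 world [293.3 662.6 236.8] jaw yaw off -18.25 deg tilt [-0.    -0.001 -1.   ] F tray [ 0.7 -0. ] 0.6 w 92.7
shift/400: [-0.9795 -1.2017  0.0021]$[0]: bad value
```

```bash
python3 -m creep '[{"ax":0,"ay":0,"az":-0.2,"tx":-0.75,"ty":-0.9,"tz":0,"claw":0.73},{"ax":0,"ay":0,"az":-0.2,"tx":-0.75,"ty":-0.9,"tz":0,"claw":0.73},{"ax":0,"ay":0,"az":-0.2,"tx":-0.75,"ty":-0.9,"tz":0,"claw":0.73},{"ax":0,"ay":0,"az":-0.2,"tx":-0.75,"ty":-0.9,"tz":0,"claw":0.73},{"ax":0,"ay":0,"az":-0.2,"tx":-0.75,"ty":-0.9,"tz":0,"claw":0.73},{"ax":0,"ay":0,"az":-0.2,"tx":-0.75,"ty":-0.9,"tz":0,"claw":0.73},{"ax":0,"ay":0,"az":-0.2,"tx":-0.75,"ty":-0.9,"tz":0,"claw":0.73},{"ax":0,"ay":0,"az":-0.2,"tx":-0.75,"ty":-0.9,"tz":0,"claw":0.73},{"ax":0,"ay":0,"az":-0.2,"tx":-0.75,"ty":-0.9,"tz":0,"claw":0.73},{"ax":0,"ay":0,"az":-0.2,"tx":-0.75,"ty":-0.9,"tz":0,"claw":0.73},{"ax":0,"ay":0,"az":-0.2,"tx":-0.75,"ty":-0.9,"tz":0,"claw":0.73},{"ax":0,"ay":0,"az":-0.2,"tx":-0.75,"ty":-0.9,"tz":0,"claw":0.73}]' 20
python3 -c "
from h import *
go(-105,3.7,236.7)"
```

```text
time: 1.1
position: [422.9, 205.8, 237.5]
ee_rot: [-0.0, 0.055, 0.999, -0.001]
contact_force: [-0.4, -1.2, -0.4]
gripper_width: 25.7
t 1.10 tray xy [-152.8  141. ] z 237.5 world [422.9 205.8 237.5] jaw yaw off -0.63 deg tilt [ 0.    -0.003 -1.   ] F tray [-0.3 -1.2] -0.4 w 25.7
shift/400: [-0.1233 -0.3419  0.003 ]
```

```bash
python3 -m creep '[{"ax":0,"ay":0,"az":-0.007,"tx":-0.123,"ty":-0.342,"tz":0,"claw":0.73},{"ax":0,"ay":0,"az":-0.007,"tx":-0.123,"ty":-0.342,"tz":0,"claw":0.73},{"ax":0,"ay":0,"az":-0.007,"tx":-0.123,"ty":-0.342,"tz":0,"claw":0.73},{"ax":0,"ay":0,"az":-0.007,"tx":-0.123,"ty":-0.342,"tz":0.1,"claw":0.73},{"ax":0,"ay":0,"az":-0.007,"tx":-0.123,"ty":-0.342,"tz":0.2,"claw":0.73},{"ax":0,"ay":0,"az":-0.007,"tx":-0.123,"ty":-0.342,"tz":0.3,"claw":0.73},{"ax":0,"ay":0,"az":-0.007,"tx":-0.123,"ty":-0.342,"tz":0.4,"claw":0.73},{"ax":0,"ay":0,"az":-0.007,"tx":-0.123,"ty":-0.342,"tz":0.46,"claw":0.73},{"ax":0,"ay":0,"az":-0.007,"tx":-0.123,"ty":-0.342,"tz":0.48,"claw":0.73},{"ax":0,"ay":0,"az":-0.007,"tx":-0.123,"ty":-0.342,"tz":0.48,"claw":0.73}]'
python3 -c "
from h import *
go(-88,3.7,29.5)
for n in('top','side'): cv2.imwrite(f'pics/{n}1.png',vision.get_image(n)[:,:,::-1])"
python3 -c "
import cv2,numpy as np
a=cv2.imread('pics/top1.png')[60:260,190:460];b=cv2.imread('pics/side1.png')[140:310,170:400]
cv2.imwrite('pics/c1.png',np.hstack([cv2.resize(a,(400,300)),cv2.resize(b,(400,300))]))"
```

```text
time: 1.93
position: [456.1, 71.3, 43.9]
ee_rot: [-0.002, 0.046, 0.999, -0.001]
contact_force: [-0.0, 0.2, 1.1]
gripper_width: 25.1
t 1.93 tray xy [-106.7   10.4] z 43.9 world [456.1  71.3  43.9] jaw yaw off 0.40 deg tilt [ 0.004 -0.001 -1.   ] F tray [-0.   0.2] 1.1 w 25.1
shift/400: [-0.0467 -0.0169  0.0358]
```

View pics/c1.png

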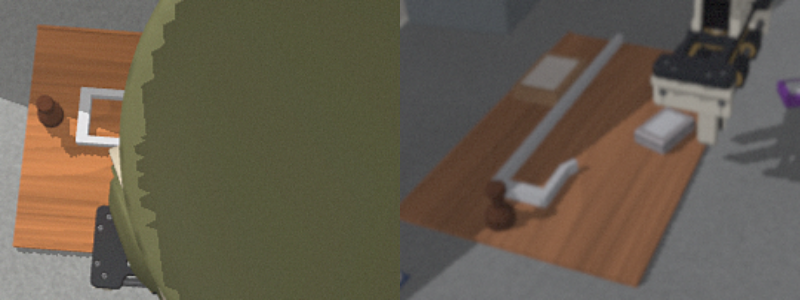

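The view shows both fingers just behind the tin on the robot's side, clear of it; the arm blocks the top camera, so I'll rely on the side view while it is over the tray.

```bash
python3 -c "
from h import *
go(-105,3.7,29.5)"; python3 -m creep '[{"ax":0,"ay":0,"az":0,"tx":0,"ty":0,"tz":0.02,"claw":0.73},{"ax":0,"ay":0,"az":0,"tx":0,"ty":0,"tz":0.036,"claw":0.73},{"ax":0,"ay":0,"az":0,"tx":0,"ty":0,"tz":0.036,"claw":0.73},{"ax":0,"ay":0,"az":0,"tx":0,"ty":0,"tz":0.036,"claw":0.73}]';python3 -c "
from h import *
go(-58,3.7,29.5)"
```

```text
t 2.03 tray xy [-105.5   10.6] z 46.3 world [457.2  71.4  46.3] jaw yaw off 0.38 deg tilt [-0. -0. -1.] F tray [-0.5 -0.3] 0.7 w 25.1
shift/400: [-0.0011 -0.0172  0.0419]
time: 2.37
position: [457.2, 71.2, 31.5]
ee_rot: [0.0, 0.046, 0.999, 0.0]
contact_force: [-0.1, 0.4, 0.7]
gripper_width: 25.0
t 2.37 tray xy [-105.5   10.4] z 31.5 world [457.2  71.2  31.5] jaw yaw off 0.37 deg tilt [-0.001  0.    -1.   ] F tray [-0.1  0.4] 0.7 w 25.0
shift/400: [-0.1187 -0.0176  0.0051]
```

```bash
python3 -m creep '[{"ax":0,"ay":0,"az":0,"tx":0,"ty":-0.018,"tz":0.005,"claw":0.73},{"ax":0,"ay":0,"az":0.004,"tx":-0.02,"ty":-0.018,"tz":0.005,"claw":0.73},{"ax":0,"ay":0,"az":0.004,"tx":-0.035,"ty":-0.018,"tz":0.005,"claw":0.73},{"ax":0,"ay":0,"az":0.004,"tx":-0.05,"ty":-0.018,"tz":0.005,"claw":0.73},{"ax":0,"ay":0,"az":0.004,"tx":-0.065,"ty":-0.018,"tz":0.005,"claw":0.73},{"ax":0,"ay":0,"az":0.004,"tx":-0.08,"ty":-0.018,"tz":0.005,"claw":0.73},{"ax":0,"ay":0,"az":0.004,"tx":-0.095,"ty":-0.018,"tz":0.005,"claw":0.73},{"ax":0,"ay":0,"az":0.004,"tx":-0.11,"ty":-0.018,"tz":0.005,"claw":0.73},{"ax":0,"ay":0,"az":0.004,"tx":-0.125,"ty":-0.018,"tz":0.005,"claw":0.73},{"ax":0,"ay":0,"az":0.004,"tx":-0.14,"ty":-0.018,"tz":0.005,"claw":0.73},{"ax":0,"ay":0,"az":0.004,"tx":-0.155,"ty":-0.018,"tz":0.005,"claw":0.73},{"ax":0,"ay":0,"az":0.004,"tx":-0.165,"ty":-0.018,"tz":0.005,"claw":0.73}]';python3 -c "
from h import *
go(15,3.7,29.5)
for n in('top','side'): cv2.imwrite(f'pics/{n}2.png',vision.get_image(n)[:,:,::-1])
a=cv2.imread('pics/top2.png')[60:260,190:460];b=cv2.imread('pics/side2.png')[140:310,170:400]
cv2.imwrite('pics/c2.png',np.hstack([cv2.resize(a,(400,300)),cv2.resize(b,(400,300))]))"
```

```text
time: 3.37
position: [523.0, 57.9, 29.2]
ee_rot: [0.0, 0.049, 0.999, 0.0]
contact_force: [-0.1, -0.9, 0.1]
gripper_width: 25.2
t 3.37 tray xy [-38.8   3.7] z 29.2 world [523.   57.9  29.2] jaw yaw off 0.01 deg tilt [-0.  0. -1.] F tray [-0.  -0.9] 0.1 w 25.2
shift/400: [-1.344e-01  1.000e-04 -6.000e-04]
```

View pics/c2.png

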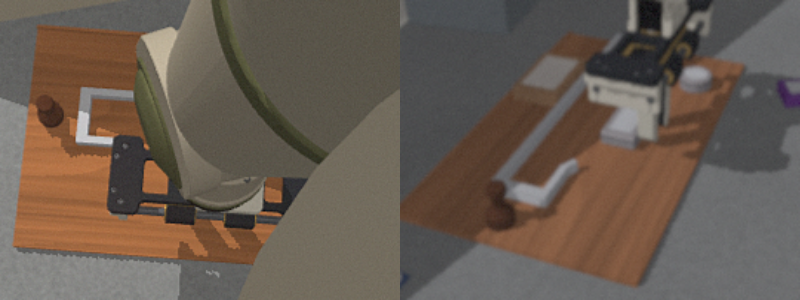

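The tin has been squared against the two fingers and is moving toward the rail; nothing else has moved.

```bash
python3 -m creep '[{"ax":0,"ay":0,"az":0,"tx":-0.013,"ty":0,"tz":0,"claw":0.73},{"ax":0,"ay":0,"az":0,"tx":-0.026,"ty":0,"tz":0,"claw":0.73},{"ax":0,"ay":0,"az":0,"tx":-0.039,"ty":0,"tz":0,"claw":0.73},{"ax":0,"ay":0,"az":0,"tx":-0.052,"ty":0,"tz":0,"claw":0.73},{"ax":0,"ay":0,"az":0,"tx":-0.065,"ty":0,"tz":0,"claw":0.73},{"ax":0,"ay":0,"az":0,"tx":-0.078,"ty":0,"tz":0,"claw":0.73},{"ax":0,"ay":0,"az":0,"tx":-0.091,"ty":0,"tz":0,"claw":0.73},{"ax":0,"ay":0,"az":0,"tx":-0.104,"ty":0,"tz":0,"claw":0.73},{"ax":0,"ay":0,"az":0,"tx":-0.117,"ty":0,"tz":0,"claw":0.73},{"ax":0,"ay":0,"az":0,"tx":-0.13,"ty":0,"tz":0,"claw":0.73},{"ax":0,"ay":0,"az":0,"tx":-0.14,"ty":0,"tz":0,"claw":0.73},{"ax":0,"ay":0,"az":0,"tx":-0.15,"ty":0,"tz":0,"claw":0.73}]';python3 -c "
from h import *
go(27.5,3.7,29.5)"
python3 -m creep '[{"ax":0,"ay":0,"az":0,"tx":-0.005,"ty":0,"tz":0,"claw":0.73},{"ax":0,"ay":0,"az":0,"tx":-0.008,"ty":0,"tz":0,"claw":0.73},{"ax":0,"ay":0,"az":0,"tx":-0.011,"ty":0,"tz":0,"claw":0.73},{"ax":0,"ay":0,"az":0,"tx":-0.011,"ty":0,"tz":0,"claw":0.73}]';python3 -c "
from h import *
go(27.5,3.7,29.5)"
```

```text
time: 4.47
position: [582.2, 52.0, 29.2]
ee_rot: [0.0, 0.049, 0.999, -0.0]
contact_force: [-1.0, -0.6, 0.5]
gripper_width: 25.1
t 4.47 tray xy [20.8  3.6] z 29.2 world [582.2  52.   29.2] jaw yaw off 0.01 deg tilt [-0.  0. -1.] F tray [-0.9 -0.7] 0.5 w 25.1
shift/400: [-0.0168  0.0002 -0.0007]
time: 4.8
position: [585.9, 51.7, 29.2]
ee_rot: [-0.0, 0.049, 0.999, -0.0]
contact_force: [-0.4, -0.4, -0.8]
gripper_width: 25.0
t 4.80 tray xy [24.5  3.6] z 29.2 world [585.9  51.7  29.2] jaw yaw off 0.01 deg tilt [ 0.001 -0.    -1.   ] F tray [-0.3 -0.4] -0.8 w 25.0
shift/400: [-0.0075  0.0003 -0.0008]
```

```bash
S='python3 -c "from h import *;st()"'
python3 -m creep '[{"ax":0,"ay":0,"az":0,"tx":-0.002,"ty":0,"tz":0,"claw":0.73},{"ax":0,"ay":0,"az":0,"tx":-0.004,"ty":0,"tz":0,"claw":0.73},{"ax":0,"ay":0,"az":0,"tx":-0.004,"ty":0,"tz":0,"claw":0.73}]' >/dev/null; eval "$S"
python3 -m creep '[{"ax":0,"ay":0,"az":0,"tx":-0.002,"ty":0,"tz":0,"claw":0.73},{"ax":0,"ay":0,"az":0,"tx":-0.004,"ty":0,"tz":0,"claw":0.73},{"ax":0,"ay":0,"az":0,"tx":-0.004,"ty":0,"tz":0,"claw":0.73}]' >/dev/null; eval "$S"
```

```text
t 5.05 tray xy [24.6  3.6] z 29.1 world [586.   51.6  29.1] jaw yaw off 0.04 deg tilt [ 0.003 -0.001 -1.   ] F tray [-4.9  0.4] 4.2 w 25.3
t 5.30 tray xy [24.6  3.5] z 29.0 world [586.1  51.6  29. ] jaw yaw off 0.05 deg tilt [ 0.006 -0.001 -1.   ] F tray [-9.7  1. ] 7.2 w 24.9
```

```bash
python3 -m creep '[{"ax":0,"ay":0,"az":0,"tx":-0.002,"ty":0,"tz":0,"claw":0.73},{"ax":0,"ay":0,"az":0,"tx":-0.002,"ty":0,"tz":0,"claw":0.73},{"ax":0,"ay":0,"az":0,"tx":-0.002,"ty":0,"tz":0,"claw":0.73}]' >/dev/null;  python3 -c "from h import *;st()"
```

```text
t 5.55 tray xy [24.7  3.5] z 28.9 world [586.1  51.6  28.9] jaw yaw off 0.06 deg tilt [ 0.007 -0.001 -1.   ] F tray [-11.7   1.7] 7.5 w 24.8
```

Contact with the rail is at x≈24.6 with about 12 N of press. I'll back off straight, lift, and check.

```bash
python3 -m creep '[{"ax":0,"ay":0,"az":0,"tx":0.005,"ty":0,"tz":0,"claw":0.73},{"ax":0,"ay":0,"az":0,"tx":0.015,"ty":0,"tz":0,"claw":0.73},{"ax":0,"ay":0,"az":0,"tx":0.05,"ty":0,"tz":0,"claw":0.73},{"ax":0,"ay":0,"az":0,"tx":0.1,"ty":0,"tz":0,"claw":0.73},{"ax":0,"ay":0,"az":0,"tx":0.1,"ty":0,"tz":-0.1,"claw":1},{"ax":0,"ay":0,"az":0,"tx":0.1,"ty":0,"tz":-0.2,"claw":1},{"ax":0,"ay":0,"az":0,"tx":0.1,"ty":-0.1,"tz":-0.2,"claw":1},{"ax":0,"ay":0,"az":0,"tx":0.1,"ty":-0.2,"tz":-0.2,"claw":1},{"ax":0,"ay":0,"az":0,"tx":0.1,"ty":-0.3,"tz":-0.2,"claw":1},{"ax":0,"ay":0,"az":0,"tx":0.1,"ty":-0.35,"tz":-0.2,"claw":1},{"ax":0,"ay":0,"az":0,"tx":0.1,"ty":-0.35,"tz":-0.2,"claw":1}]';python3 -c "
from h import *
s,M=st(); print(s['joints'].round(2))
for n in('top','side'): cv2.imwrite(f'pics/{n}3.png',vision.get_image(n)[:,:,::-1])
a=cv2.imread('pics/top3.png')[60:260,190:460];b=cv2.imread('pics/side3.png')[140:310,170:400]
cv2.imwrite('pics/c3.png',np.hstack([cv2.resize(a,(400,300)),cv2.resize(b,(400,300))]))"
```

```text
time: 6.47
position: [536.3, -90.1, 109.6]
ee_rot: [0.001, 0.053, 0.999, -0.001]
contact_force: [0.9, 0.2, -0.4]
gripper_width: 0.3
t 6.47 tray xy [ -11.  -142.4] z 109.6 world [536.3 -90.1 109.6] jaw yaw off -0.41 deg tilt [-0.002 -0.003 -1.   ] F tray [0.8 0.3] -0.4 w 0.3
[ 0.12  0.57 -0.08  2.12  0.11  0.45  1.42]
```

View pics/c3.png

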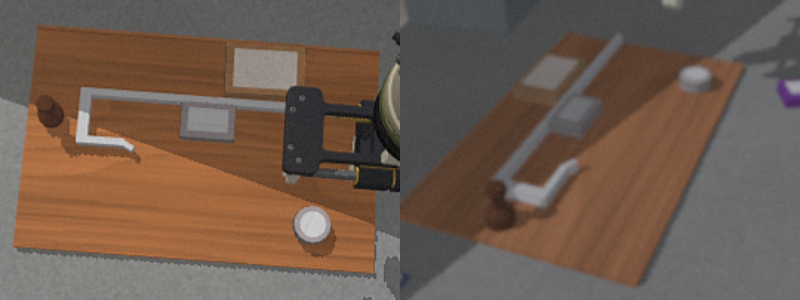

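The tin sits flat along the rail (crop x 180–235, y 105–140), well short of the pocket; the round tin, stamp and cards haven't moved. Next I'll measure it and turn the gripper by 90°.

```bash
python3 -m creep '[{"ax":0,"ay":0,"az":0.08,"tx":-0.02,"ty":0.02,"tz":0,"claw":1},{"ax":0,"ay":0,"az":0.16,"tx":-0.04,"ty":0.04,"tz":0,"claw":1},{"ax":0,"ay":0,"az":0.24,"tx":-0.06,"ty":0.06,"tz":0,"claw":1},{"ax":0,"ay":0,"az":0.32,"tx":-0.08,"ty":0.08,"tz":0,"claw":1},{"ax":0,"ay":0,"az":0.4,"tx":-0.1,"ty":0.1,"tz":0,"claw":1},{"ax":0,"ay":0,"az":0.48,"tx":-0.12,"ty":0.12,"tz":0,"claw":1},{"ax":0,"ay":0,"az":0.56,"tx":-0.14,"ty":0.14,"tz":0,"claw":1},{"ax":0,"ay":0,"az":0.64,"tx":-0.155,"ty":0.16,"tz":0,"claw":1},{"ax":0,"ay":0,"az":0.72,"tx":-0.155,"ty":0.18,"tz":0,"claw":1},{"ax":0,"ay":0,"az":0.8,"tx":-0.155,"ty":0.195,"tz":0,"claw":1},{"ax":0,"ay":0,"az":0.88,"tx":-0.155,"ty":0.195,"tz":0,"claw":1},{"ax":0,"ay":0,"az":0.95,"tx":-0.155,"ty":0.195,"tz":0,"claw":1}]'
python3 -m creep '[{"ax":0,"ay":0,"az":0.04,"tx":0,"ty":0,"tz":0,"claw":1},{"ax":0,"ay":0,"az":0.05,"tx":0,"ty":0,"tz":0,"claw":1},{"ax":0,"ay":0,"az":0.05,"tx":0,"ty":0,"tz":0,"claw":1},{"ax":0,"ay":0,"az":0.05,"tx":0,"ty":0,"tz":0,"claw":1}]' >/dev/null
python3 -c "
from h import *
go(51,-58,29.5); print(monitor.state()['joints'].round(2))
img=cv2.imread('pics/top3.png')[:,:,::-1].copy()
m=cv2.inRange(cv2.cvtColor(img,cv2.COLOR_RGB2HSV),(0,0,60),(180,75,255))[132:156,308:352]
m[0:0]=0
c=np.argwhere(m>0)
print(m.sum(1)//255, m.sum(0)//255)
"
```

```text
time: 7.57
position: [606.4, -9.3, 109.0]
ee_rot: [-0.0, 0.715, 0.699, 0.0]
contact_force: [0.4, -0.0, -0.2]
gripper_width: 0.6
t 7.90 tray xy [ 50.8 -57.1] z 109.1 world [606.1 -11.3 109.1] jaw yaw off -89.77 deg tilt [ 0.  0. -1.] F tray [0.4 0.5] -0.3 w 0.6
shift/400: [-0.0022  0.0006  0.1991]
[-0.32  0.65  0.37  2.   -0.42  0.56  0.25]
[40 37 37 37 37 37 37 37 37 37 37 37 38 38 38 37 37 37 37 37 36 28 14  0] [ 0  0  0  8 21 21 21 21 21 21 21 21 22 22 22 22 22 22 22 22 22 22 22 22
 22 23 23 23 23 23 23 23 23 23 23 23 23 23 23 22 15  1  1  1]
```

```bash
python3 -c "
from h import *
print(tray(cast('top',[[311.5,142],[348.5,144],[330,153.5]],22)).round(1))"
python3 -m creep '[{"ax":0,"ay":0,"az":0.003,"tx":-0.002,"ty":0,"tz":0.07,"claw":1},{"ax":0,"ay":0,"az":0.003,"tx":-0.002,"ty":0,"tz":0.14,"claw":1},{"ax":0,"ay":0,"az":0.003,"tx":-0.002,"ty":0,"tz":0.18,"claw":1},{"ax":0,"ay":0,"az":0.003,"tx":-0.002,"ty":0,"tz":0.195,"claw":1},{"ax":0,"ay":0,"az":0.003,"tx":-0.002,"ty":0,"tz":0.195,"claw":1},{"ax":0,"ay":0,"az":0.003,"tx":-0.002,"ty":0,"tz":0.195,"claw":1}]'; python3 -c "
from h import *
go(51,-35,29.5)
for n in('top','side'): cv2.imwrite(f'pics/{n}4.png',vision.get_image(n)[:,:,::-1])
a=cv2.imread('pics/top4.png')[60:260,190:460];b=cv2.imread('pics/side4.png')[140:310,170:400]
cv2.imwrite('pics/c4.png',np.hstack([cv2.resize(a,(400,300)),cv2.resize(b,(400,300))]))"
```

```text
[[ 48.1  38.6]
 [ 49.4 -21.2]
 [ 31.2   7.6]]
time: 8.4
position: [606.1, -13.6, 31.6]
ee_rot: [0.0, 0.742, 0.67, 0.0]
contact_force: [0.0, 0.9, -0.4]
gripper_width: 0.3
t 8.40 tray xy [ 51.  -59.3] z 31.6 world [606.1 -13.6  31.6] jaw yaw off -90.24 deg tilt [ 0.  0. -1.] F tray [-0.   0.9] -0.4 w 0.3
shift/400: [ 0.0609 -0.0003  0.0053]
```

View pics/c4.png

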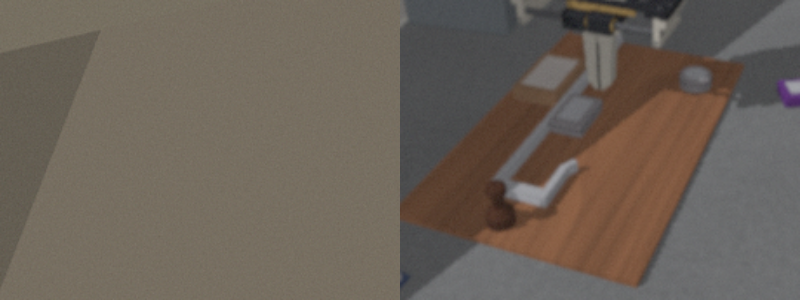

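The closed fingers stand behind the tin's -y end beside the rail; nothing has been disturbed. I'll start the slide with a slight bias toward the rail.

```bash
python3 -m creep '[{"ax":0,"ay":0,"az":0,"tx":0.02,"ty":0,"tz":0.004,"claw":1},{"ax":0,"ay":0,"az":0,"tx":0.04,"ty":0,"tz":0.005,"claw":1},{"ax":0,"ay":0,"az":0,"tx":0.055,"ty":0,"tz":0.005,"claw":1},{"ax":0,"ay":0,"az":0,"tx":0.065,"ty":0,"tz":0.005,"claw":1},{"ax":0,"ay":0,"az":0,"tx":0.075,"ty":0,"tz":0.005,"claw":1},{"ax":0,"ay":0,"az":0,"tx":0.085,"ty":0,"tz":0.005,"claw":1},{"ax":0,"ay":0,"az":0,"tx":0.095,"ty":0.001,"tz":0.005,"claw":1},{"ax":0,"ay":0,"az":0,"tx":0.105,"ty":0.001,"tz":0.005,"claw":1},{"ax":0,"ay":0,"az":0,"tx":0.115,"ty":0.001,"tz":0.005,"claw":1},{"ax":0,"ay":0,"az":0,"tx":0.125,"ty":0.001,"tz":0.005,"claw":1},{"ax":0,"ay":0,"az":0,"tx":0.135,"ty":0.002,"tz":0.005,"claw":1},{"ax":0,"ay":0,"az":0,"tx":0.145,"ty":0.002,"tz":0.005,"claw":1}]'; python3 -c "
from h import *
go(52,72,29.5)
img=vision.get_image('side'); cv2.imwrite('pics/side5.png',img[:,:,::-1]); cv2.imwrite('pics/c5.png',cv2.resize(img[140:300,190:350,::-1],(600,600),interpolation=cv2.INTER_CUBIC))"
```

```text
time: 9.5
position: [612.7, 44.6, 29.2]
ee_rot: [0.0, 0.742, 0.67, -0.0]
contact_force: [-0.5, -0.8, 0.2]
gripper_width: 0.2
t 9.50 tray xy [51.8 -0.8] z 29.2 world [612.7  44.6  29.2] jaw yaw off -90.27 deg tilt [-0. -0. -1.] F tray [-0.4 -0.9] 0.2 w 0.2
shift/400: [ 0.1821 -0.0005 -0.0007]
```

View pics/c5.png

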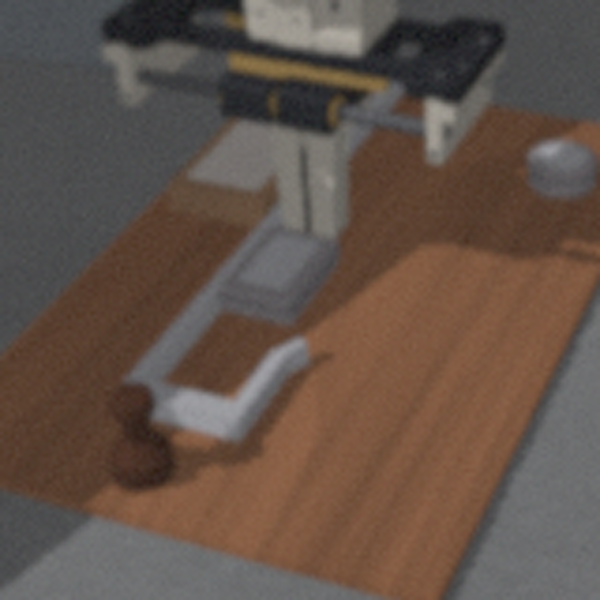

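The tin is still flush with the rail at (270,275) in the crop and heading for the pocket mouth. I'll continue.

```bash
python3 -m creep '[{"ax":0,"ay":0,"az":0,"tx":0.012,"ty":0,"tz":0,"claw":1},{"ax":0,"ay":0,"az":0,"tx":0.025,"ty":0,"tz":0,"claw":1},{"ax":0,"ay":0,"az":0,"tx":0.038,"ty":0.001,"tz":0,"claw":1},{"ax":0,"ay":0,"az":0,"tx":0.051,"ty":0.001,"tz":0,"claw":1},{"ax":0,"ay":0,"az":0,"tx":0.064,"ty":0.001,"tz":0,"claw":1},{"ax":0,"ay":0,"az":0,"tx":0.077,"ty":0.001,"tz":0,"claw":1},{"ax":0,"ay":0,"az":0,"tx":0.09,"ty":0.002,"tz":0,"claw":1},{"ax":0,"ay":0,"az":0,"tx":0.103,"ty":0.002,"tz":0,"claw":1},{"ax":0,"ay":0,"az":0,"tx":0.116,"ty":0.002,"tz":0,"claw":1},{"ax":0,"ay":0,"az":0,"tx":0.129,"ty":0.002,"tz":0,"claw":1},{"ax":0,"ay":0,"az":0,"tx":0.142,"ty":0.002,"tz":0,"claw":1},{"ax":0,"ay":0,"az":0,"tx":0.155,"ty":0.002,"tz":0,"claw":1}]'; python3 -c "
from h import *
go(52.5,72,29.5)
img=vision.get_image('side'); cv2.imwrite('pics/side6.png',img[:,:,::-1]); cv2.imwrite('pics/c6.png',cv2.resize(img[180:280,200:300,::-1],(600,600),interpolation=cv2.INTER_CUBIC))"
```

```text
time: 10.55
position: [619.8, 106.3, 29.2]
ee_rot: [-0.0, 0.742, 0.67, -0.0]
contact_force: [-0.4, -0.9, -0.6]
gripper_width: 0.4
t 10.55 tray xy [52.8 61.3] z 29.2 world [619.8 106.3  29.2] jaw yaw off -90.26 deg tilt [-0. -0. -1.] F tray [-0.3 -1. ] -0.6 w 0.4
shift/400: [ 0.0267 -0.001  -0.0007]
```

View pics/c6.png

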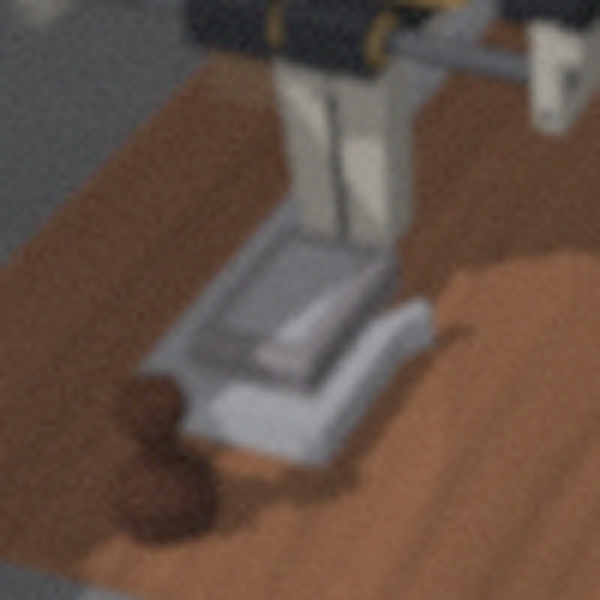

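The tin is in the pocket mouth, flush with the rail, about 10 mm short of the stop. The last part goes slowly, by force.

```bash
python3 -m creep '[{"ax":0,"ay":0,"az":0,"tx":0.005,"ty":0,"tz":0,"claw":1},{"ax":0,"ay":0,"az":0,"tx":0.01,"ty":0,"tz":0,"claw":1},{"ax":0,"ay":0,"az":0,"tx":0.015,"ty":0,"tz":0,"claw":1},{"ax":0,"ay":0,"az":0,"tx":0.018,"ty":0,"tz":0,"claw":1},{"ax":0,"ay":0,"az":0,"tx":0.018,"ty":0,"tz":0,"claw":1}]' >/dev/null; python3 -c "from h import *;st()"
python3 -m creep '[{"ax":0,"ay":0,"az":0,"tx":0.003,"ty":0,"tz":0,"claw":1},{"ax":0,"ay":0,"az":0,"tx":0.006,"ty":0,"tz":0,"claw":1},{"ax":0,"ay":0,"az":0,"tx":0.006,"ty":0,"tz":0,"claw":1}]' >/dev/null; python3 -c "from h import *;st()"
```

```text
t 11.02 tray xy [53.  68.2] z 29.2 world [620.6 113.2  29.2] jaw yaw off -90.25 deg tilt [ 0.  0. -1.] F tray [-0.7 -0.3] 0.5 w 0.7
t 11.27 tray xy [53.  70.3] z 29.3 world [620.8 115.3  29.3] jaw yaw off -90.27 deg tilt [-0.  0. -1.] F tray [-0.8 -0.2] 0.9 w 0.5
```

```bash
python3 -m creep '[{"ax":0,"ay":0,"az":0,"tx":0.003,"ty":0,"tz":0,"claw":1},{"ax":0,"ay":0,"az":0,"tx":0.006,"ty":0,"tz":0,"claw":1},{"ax":0,"ay":0,"az":0,"tx":0.006,"ty":0,"tz":0,"claw":1}]' >/dev/null; python3 -c "from h import *;st()"
```

```text
t 11.52 tray xy [53.  70.5] z 29.3 world [620.8 115.5  29.3] jaw yaw off -90.35 deg tilt [-0.002  0.    -1.   ] F tray [-0.4 -7.2] 1.3 w 0.5
```

```bash
python3 -m creep '[{"ax":0,"ay":0,"az":0,"tx":0.002,"ty":0,"tz":0,"claw":1},{"ax":0,"ay":0,"az":0,"tx":0.004,"ty":0,"tz":0,"claw":1},{"ax":0,"ay":0,"az":0,"tx":0.004,"ty":0,"tz":0,"claw":1}]' >/dev/null; python3 -c "from h import *;st()"
```

```text
t 11.77 tray xy [53.  70.6] z 29.3 world [620.8 115.6  29.3] jaw yaw off -90.42 deg tilt [-0.004  0.    -1.   ] F tray [  0.3 -10.3] 3.0 w 0.3
```

The stop is reached (10 N, no further travel). I'll back off straight along the rail, lift and clear away for a look.

```bash
python3 -m creep '[{"ax":0,"ay":0,"az":0,"tx":-0.006,"ty":0,"tz":0,"claw":1},{"ax":0,"ay":0,"az":0,"tx":-0.02,"ty":-0.005,"tz":0,"claw":1},{"ax":0,"ay":0,"az":0,"tx":-0.06,"ty":-0.01,"tz":0,"claw":1},{"ax":0,"ay":0,"az":0,"tx":-0.1,"ty":-0.01,"tz":-0.05,"claw":1},{"ax":0,"ay":0,"az":0,"tx":-0.15,"ty":-0.01,"tz":-0.13,"claw":1},{"ax":0,"ay":0,"az":0,"tx":-0.23,"ty":-0.01,"tz":-0.2,"claw":1},{"ax":0,"ay":0,"az":0,"tx":-0.32,"ty":-0.01,"tz":-0.25,"claw":1},{"ax":0,"ay":0,"az":0,"tx":-0.42,"ty":-0.01,"tz":-0.28,"claw":1},{"ax":0,"ay":0,"az":0,"tx":-0.52,"ty":-0.01,"tz":-0.3,"claw":1},{"ax":0,"ay":0,"az":0,"tx":-0.6,"ty":-0.01,"tz":-0.3,"claw":1},{"ax":0,"ay":0,"az":0,"tx":-0.65,"ty":-0.01,"tz":-0.3,"claw":1},{"ax":0,"ay":0,"az":0,"tx":-0.65,"ty":-0.01,"tz":-0.3,"claw":1}]'; python3 -c "
from h import *
st()
A=vision.get_image('top');B=vision.get_image('side')
cv2.imwrite('pics/top7.png',A[:,:,::-1]);cv2.imwrite('pics/side7.png',B[:,:,::-1])
a=cv2.resize(A[70:250,190:460,::-1],(800,533),interpolation=cv2.INTER_CUBIC)[:300];
b=cv2.resize(B[150:290,170:390,::-1],(472,300),interpolation=cv2.INTER_CUBIC)
c=cv2.resize(A[110:170,225:290,::-1],(328,300),interpolation=cv2.INTER_CUBIC)
cv2.imwrite('pics/c7.png',np.vstack([a,np.hstack([b,c])]))"
```

```text
time: 12.77
position: [589.6, -144.5, 150.2]
ee_rot: [0.001, 0.745, 0.668, -0.0]
contact_force: [-0.1, -0.3, -0.3]
gripper_width: 0.3
t 12.77 tray xy [  47.4 -191.3] z 150.2 world [ 589.6 -144.5  150.2] jaw yaw off -90.62 deg tilt [-0.002  0.002 -1.   ] F tray [-0.1 -0.3] -0.3 w 0.3
```

View pics/c7.png

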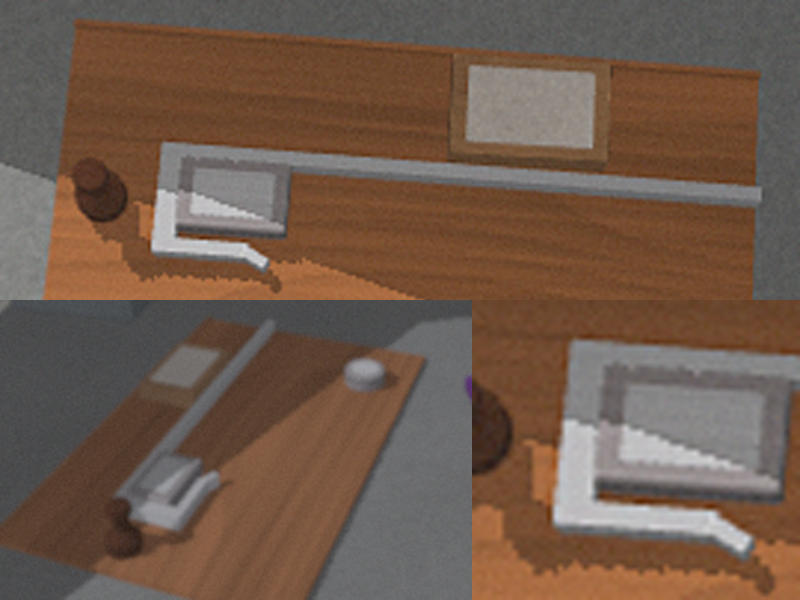

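```bash
python3 -c "
from h import *
h=cv2.cvtColor(cv2.imread('pics/top7.png'),cv2.COLOR_BGR2HSV)
g=cv2.inRange(h,(0,0,0),(180,75,255))
pts=[]
for u in range(252,285):
    col=g[138:152,u]; k=np.argmax(col==0); pts.append((u,138+k-.5))
p=tray(cast('top',pts,6)); print('tin front-bottom edge tray x,y,slope(deg):',np.median(p[:,0]).round(1),np.degrees(np.polyfit(p[:,1],p[:,0],1)[0]).round(2))
r=[]
for u in range(300,430):
    col=g[125:145,u]; k=np.where(col>0)[0].max(); r.append((u,125+k+.5))
p=tray(cast('top',r,6)); print('rail foot x, slope',np.median(p[:,0]).round(1),np.degrees(np.polyfit(p[:,1],p[:,0],1)[0]).round(2))
row=g[140:146,270:310]; k=270+np.argmax(row==0,axis=1)-.5
print('tin -y end foot y',tray(cast('top',np.c_[k,range(140,146)],14))[:,1].round(1))
e=[np.array(x) for x in (0,7)]
for n in ('top','side'):
    for i in (0,7):
        c,b=blobs(n,cv2.imread(f'pics/{n}{i}.png')[:,:,::-1].copy()); print(n,i,[x.mean(0).round(1).tolist() for x in b])
st()"
```

```text
tin front-bottom edge tray x,y,slope(deg): 35.3 -0.03
rail foot x, slope 74.4 0.02
tin -y end foot y [79.5 79.4 79.3 79.1 79.  78.8]
top 0 [[399.8, 209.8], [330.0, 203.9], [324.2, 133.3], [368.4, 105.7]]
top 7 [[399.8, 210.0], [325.7, 134.9], [368.6, 105.6]]
side 0 [[321.8, 213.3], [339.3, 184.4], [256.5, 181.1], [257.0, 218.3]]
side 7 [[339.3, 184.4], [256.6, 181.2], [259.6, 214.4]]
t 12.87 tray xy [  47.6 -186. ] z 149.3 world [ 590.4 -139.2  149.3] jaw yaw off -90.35 deg tilt [ 0.001  0.    -1.   ] F tray [-0.5  0.6] 0.5 w 0.6
```

The tin is parallel to the rail (slopes −0.03° and 0.02°). It is 39.1 mm from the rail foot to the tin's outer edge, against the 40 mm expected. The tin's end is at y≈79, against 80. The bystanders have not moved, so I'm handing in.

```bash
python3 -c "
from bench import ticket
print(ticket.close_job())"
```

```text
the job is handed in; nothing more can be done
None
```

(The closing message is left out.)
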